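Free the pumice block jammed in the refill chute and put it in its case

TASK

No pumice block comes down the steel refill chute because one has turned across its throat, under the in-turned flanges: push it back up the slope until it lies flat on the level loading shelf at the top, lift it out, lay it flat on the rubber mat and let go. Then take it afresh by its ends, which the empty white case on the turntable leaves open, lower it between the case's two long walls until it lies fully home, without dropping it in, and let go. Knock none of the bottles and other things over, and leave those that stand on the board itself where they are.

Things in the scene. Friction and masses are not known exactly. Their poses are not given: they have to be found in the camera images.
- chute: Stainless gravity-feed refill chute, fixed, 367 long, 98 wide. Origin under it at board height on its middle plane; x points level up-chute, y left, z up. From x -216 to -139 pick-up tray, floor at z 20; then a floor rising at 27 degrees to the crease (x 30, z 106); then the level loading shelf to x 145. Smooth sheet: a block let go on the slope slides back down; on the level shelf it stays.
- chute_crease (a point): Where slope meets shelf, on the floor at the middle (x 30, z 106 in the chute's frame); axes as the chute's, level. From 25 mm below it (along the slope) downwards, flat in-turned flanges cover both sides 31 to 34 above the slope floor, leaving a slot 48 wide along the middle, where closed fingers fit from above. Higher up the chute is open on top. Slope walls are 34 high.
- chute_throat (a point): Middle of the throat on the slope floor, 65 mm below the crease along the slope. From 45 to 85 mm below the crease the walls converge from 92 to 60 wide inside; below that the channel is 60 wide down to the tray.
- chute_shelf (a point): Middle of the loading shelf's floor: level, 115 long (x 30 to 145 of the chute), 92 wide inside, at z 106. Side walls 32 high; at the far end a lip 10 high.
- block: Grey pumice block, 42 (its x) by 70 (its y) by 26 (its z), about 60 g. Origin at the centre of its underside. At the start it lies on the slope, tilted with it, its length across the throat, a few degrees askew, its centre 45 to 56 mm below the crease along the slope, its ends caught between the walls under the flanges. On the shelf only 11 mm are left between its ends and the side walls.
- block_center (a point): The centre of the pumice block, 13 above its underside; axes as the block's (y along its 70 mm length, x across its 42 mm width).
- mat: Flat black ribbed rubber mat fixed on the board, 160 (its x) by 120 (its y) by 3 thick, near the middle in front of the robot. Origin at the centre of its underside.
- turntable: Black turntable's foot. Origin at board height on the vertical axis. Its platter, 300 across, top face 20 above the board, rim 8 high round the edge, revolves with a light friction (0.12 N m). Two bottles and a pot up to 200 tall stand on its half away from the case.
- case (a point): Empty white plastic case, fixed on the platter 80 from its axis, turning with it. Origin at the centre of its underside (20 above the board); x across it towards the turntable axis, y along it. 84 long, floor 3 thick. Two long walls, rims 32 above the underside, lean outward: 48 apart inside at the floor, 56 at the rim. Ends open but for lips 8 high above the underside, 76 apart inside.
- case_floor (a point): Centre of the case's inner floor, 23 above the board; axes as the case's. The block lies here with its 70 mm length along the case's y, its underside on this point and its top below the long walls' rims: in there its ends can be held from above over the end lips, its long faces cannot.
- yellow_bottle: Closed lemon-yellow bottle on the turntable, 64 across, 190 tall. Bystander. Origin under its foot.
- glass_bottle: Glass bottle with a flip-top lid on the turntable, 62 across, 197 tall. Bystander. Origin under its foot.
- scrubber_holder: Stainless steel scrubber holder with a scrubber in it, on the turntable, 76 across, 80 tall. Bystander. Origin under its foot.
- scour_tin: Aluminium tin, 70 across, 120 tall, on the board beyond the mat. Bystander. Origin under its foot.
- dish_brush: Wooden dish brush 220 long lying on the board beyond the mat. Bystander.
- tablet_carton: Cardboard carton 70 x 110 x 50 tall on the board just beyond the mat. Bystander. Origin under it.
There are look-alikes about, which are no part of the job. Of the things that look like the block, the middle-sized one is meant.

How it is judged:
On the way, in this order (a step that is already met when the one before it is completed fails the run):
1. the block has been pushed back up and lies flat on the loading shelf (x of block_center in the frame of chute between 0.045 and 0.15 m and y of block_center in the frame of chute between -0.05 and 0.05 m and z of block_center in the frame of chute below 0.124 m and angle between the z axis of block and the z axis of chute, either way round below 0.12 rad), for 0.1 s.
2. the block has been laid flat on the mat and let go (x of block_center in the frame of mat between -0.08 and 0.08 m and y of block_center in the frame of mat between -0.06 and 0.06 m and z of block_center in the frame of mat below 0.0195 m and angle between the z axis of block and the z axis of mat, either way round below 0.12 rad and contact force between the fingers and block below 0.05 N and linear speed of block below 0.03 m/s), for 0.2 s.
3. the block has been lowered into the case in the fingers, to within 10 mm of home, not dropped in (x of block_center in the frame of case between -0.01 and 0.01 m and y of block_center in the frame of case between -0.01 and 0.01 m and z of block_center in the frame of case below 0.026 m and contact force between the fingers and block above 0.3 N), for 0.05 s.
At the end, for the whole second after the job is handed in: The block lies flat on the case's floor (its centre within 3 mm of home height and 7 mm of the case's middle, tilted less than 0.1 rad, its length within 0.2 rad of the case's), let go and at rest (x of block_center in the frame of case between -0.007 and 0.007 m and y of block_center in the frame of case between -0.007 and 0.007 m and z of block_center in the frame of case below 0.019 m and angle between the z axis of block and the z axis of case, either way round below 0.1 rad and angle between the y axis of block and the y axis of case, either way round below 0.2 rad and linear speed of block below 0.02 m/s); the robot touches nothing.
It fails at once if a bystander on the turntable tipped over (angle between any of yellow_bottle, glass_bottle, scrubber_holder's own z axis and vertical above 0.5 rad).
It fails at once if a bystander on the board moved by more than 30 mm or tipped (distance of any of scour_tin, dish_brush, tablet_carton from where it was at the start of the episode above 0.03 m or angle between scour_tin's own z axis and vertical above 0.5 rad).
It also fails if it takes over 72 s, if anything falls off the work surface, if the arm or the gripper's body presses on something with over 40 N, if the wrist force passes 120 N, or if a joint passes its speed limit or range.

ROBOT

A 7-joint arm with a two-finger parallel gripper is mounted at the origin on the work surface. World frame = base frame: x ahead of the robot, y to its left, z up, the work surface at z = 0. Lengths are in m, angles in rad, forces in N, time in s.
With the tool pointing down it reaches from about 0.425 to 0.8 m from the base axis. Payload 8.3 kg.
Tool frame: the origin (TCP) lies at the very end of the fingers, on their centre line; the grasp point (between the pads) lies 19 mm behind it; z points along the fingers, y is the line along which they close (so a half turn about z gives the same grasp; the last joint's range is limited). The gripper opens to 85 mm and grips with 20 to 120 N. Pads are 22 mm wide; open, the fingers measure 114 mm over their backs; the gripper's body (76 mm by 85 mm) begins 54 mm behind the grasp point. The pads swing forward as they close: fully open they stand 13 mm farther back than shut.
Start: joints at [1.205, 0.383, 0.016, 1.37, -0.006, 1.388, -0.046], TCP at [0.186, -0.597, 0.231] pointing down, gripper open.
Joint ranges: [-2.95, 2.95], [-0.25, 2.06], [-1.52, 1.56], [0.18, 2.33], [-1.44, 4.58], [0.02, 2.06], [-3.01, 3.01]. Speed limits (rad/s): [2.39, 2.39, 3.01, 3.01, 3.14, 3.14, 3.14].

INTERFACE

Orientations are given as a unit quaternion [w, x, y, z].
In Python, from plant import sensors, vision, finish_job gives the robot as it stands. The module is installed in compiled form; this text tells all that it offers.
- The arm moves only by the tool step_arm, never from a script. Its argument "motion" is a list of rows, each a list of 4 numbers: the shift along the tool's x, y, z in cm, then the turn about the tool's z in degrees. In form: [[x, y, z, spin], ...]. A call has 1 to 10 rows; each row shifts and turns the commanded pose from where the row before left it, along the tool's axes as they then stand; what a row does not reach is not made up. A row lasts 1/8 s, in which the tool goes at most 62.5 mm and 10.7 degrees, less where a joint would pass 70% of its speed; a pose out of reach is approached as far as the arm can. A call is refused whole if a number of a shift passes 6.25 or a number of a turn 10.7, either way. A call with a gripper value outside its range is refused whole. "gripper" is the finger opening in cm, from 0 to 8.54, set as the call begins (left out, the last holds). The fingers move at their own pace and stop on an object; "newtons" is the grip in N (left out, the last holds). Time passes only in rows, so rows that do not move let the fingers close. It gives the time, the measured TCP pose, the force, the opening and the grip force at its end, in the units of the state.
- sensors.get_state(): the state, without advancing time (a new reading comes with each control period).
- vision.get_image(name): name is "scene" or "top" or "wrist"; returns a dict with "pixels" (400x640x3 uint8, red, green, blue), "fx", "fy", "cx", "cy" (pixels), "D" ([k1, k2, p1, p2, k3] as OpenCV has them; the pictures are not rectified), "origin" and "rotation" of the camera in the world. Camera axes: x right, y down, z forward; pixel columns grow to the right and rows downward; lengths in m; the calibration is good to about 2 mm. A picture is of the moment at which its call begins. There is no depth.
- finish_job(): hands the job in; it is judged then, once.
The state is a dict: "time": time; "joint_pos": joint angles; "qvel": joint speeds; "joint_efforts": joint torques, N m; "eef_pos": TCP position; "orientation": TCP orientation; "contact_force": force on the tool from outside, world axes, zero at the start; "wrist_torque": the same for the moment, N m; "width": finger opening in m; "grip_force": force on a finger pad.
Only numpy, scipy, OpenCV 4.12 (cv2) and the standard library are available. Lean on these libraries where they do the work, as an engineer would, in place of code of your own. Each camera call takes 0.05 s, during which the arm holds its last target. There are 200 camera calls.

## Working session

There is one attempt and no reset: what is moved stays moved. The work goes in short steps, Python scripts to look and compute and a tool call to move; the robot and the scene stay as the last step left them, time stands still between calls to the robot, and variables do not carry over. Pictures are saved under pics/ and viewed, at most 10 in all, crops included, and the job is handed in when it is done.

Besides the shell and the picture viewer there is one more tool, called after ">>>" as name(argument=value, ...), one argument or row to a line, values as JSON. step_arm: Moves the arm, as the interface text tells. Its arguments: {"type":"object","properties":{"motion":{"type":"array","items":{"type":"array","items":{"type":"number"}}},"gripper":{"type":"number"},"newtons":{"type":"number"}},"required":["motion"]}

```bash
mkdir -p pics
cat > h.py <<'E'
import numpy as np, cv2, json, pickle
from scipy.spatial.transform import Rotation as R
from plant import sensors, vision, finish_job
def K(im): return np.array([[im['fx'],0,im['cx']],[0,im['fy'],im['cy']],[0,0,1.]])
def shot(n,f=None):
    im=vision.get_image(n)
    if f: cv2.imwrite(f'pics/{f}.png',im['pixels'][:,:,::-1]); pickle.dump(im,open(f'pics/{f}.pkl','wb'))
    return im
def load(f): return pickle.load(open(f'pics/{f}.pkl','rb'))
def ray(im,uv):
    p=cv2.undistortPoints(np.array(uv,float).reshape(-1,1,2),K(im),np.array(im['D'],float)).reshape(-1,2)
    return np.c_[p,np.ones(len(p))]@rot(im).T
def rot(im):
    r=np.array(im['rotation'],float); return r if r.shape==(3,3) else R.from_quat(r[[1,2,3,0]]).as_matrix()
def onz(im,uv,z):
    d=ray(im,uv);o=np.array(im['origin']); z=np.broadcast_to(z,len(d)); return o+d*((z-o[2])/d[:,2])[:,None]
def proj(im,P):
    r=rot(im); P=(np.array(P,float).reshape(-1,3)-im['origin'])@r
    return cv2.projectPoints(P,np.zeros(3),np.zeros(3),K(im),np.array(im['D'],float))[0].reshape(-1,2)
E
python3 - <<'E'
from h import *
for n in('scene','top'):
    im=shot(n,n+'0'); print(n,im['origin'],rot(im).round(3).tolist(),im['fx'])
a=cv2.imread('pics/scene0.png');b=cv2.imread('pics/top0.png')
E
```

```text
scene [ 1.16732163 -0.35491869  0.825571  ] [[0.47, 0.649, -0.598], [0.883, -0.34, 0.324], [0.007, -0.68, -0.733]] 387.70815191906024
top [ 0.45175949 -0.03468752  1.15294732] [[-0.024, -0.993, 0.116], [-1.0, 0.026, 0.015], [-0.018, -0.115, -0.993]] 434.547573305767
```

View pics/top0.png

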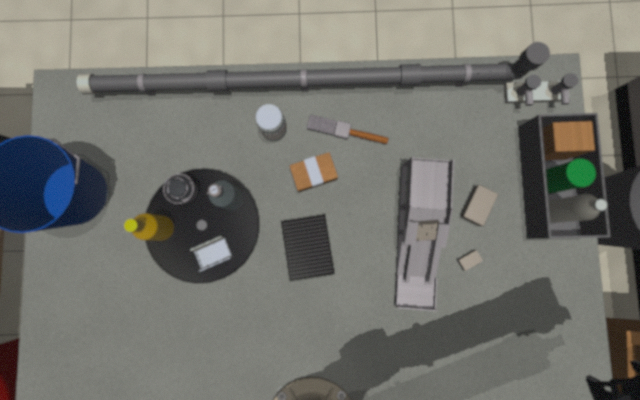

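View pics/scene0.png

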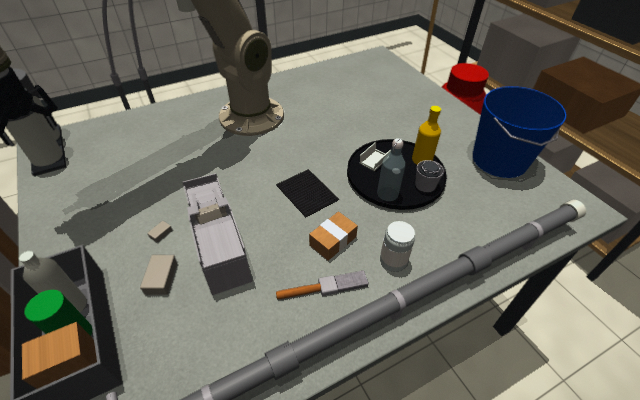

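Candidates in top view: (427,231) in the chute, (480,204) a larger one on the board, (470,260) a smaller one. The one in the chute's throat is the middle-sized one and fits the description. I'll confirm it in an enlarged crop.

Run:
```python
from h import *
im=load('top0'); p=im['pixels'][:,:,::-1]
a=cv2.resize(p[150:310,385:505],None,fx=3.6,fy=3.6,interpolation=cv2.INTER_CUBIC)
b=cv2.resize(p[225:285,180:245],None,fx=5.5,fy=5.5,interpolation=cv2.INTER_CUBIC)
c=np.zeros((600,800,3),np.uint8); c[:576,:432]=a[:576]; c[:330,440:440+357]=b[:,:357]
cv2.imwrite('pics/crop1.png',c)
f=lambda uv,z: print(uv,z,onz(im,[uv],z)[0].round(4))
f((202,225),.02)
f((211,253),.04);f((308,247),.003)
f((431,160),.138);f((417,305),.02)
for u in [(282,219),(325,214),(333,274),(289,280)]: f(u,.003)
```

```text
(202, 225) 0.02 [0.5047 0.2747 0.02  ]
(211, 253) 0.04 [0.4321 0.2458 0.04  ]
(308, 247) 0.003 [ 4.409e-01 -2.000e-04  3.000e-03]
(431, 160) 0.138 [ 0.6388 -0.2987  0.138 ]
(417, 305) 0.02 [ 0.2892 -0.2734  0.02  ]
(282, 219) 0.003 [0.516  0.0671 0.003 ]
(325, 214) 0.003 [ 0.5264 -0.0471  0.003 ]
(333, 274) 0.003 [ 0.3697 -0.0637  0.003 ]
(289, 280) 0.003 [0.3569 0.0512 0.003 ]
```

View pics/crop1.png

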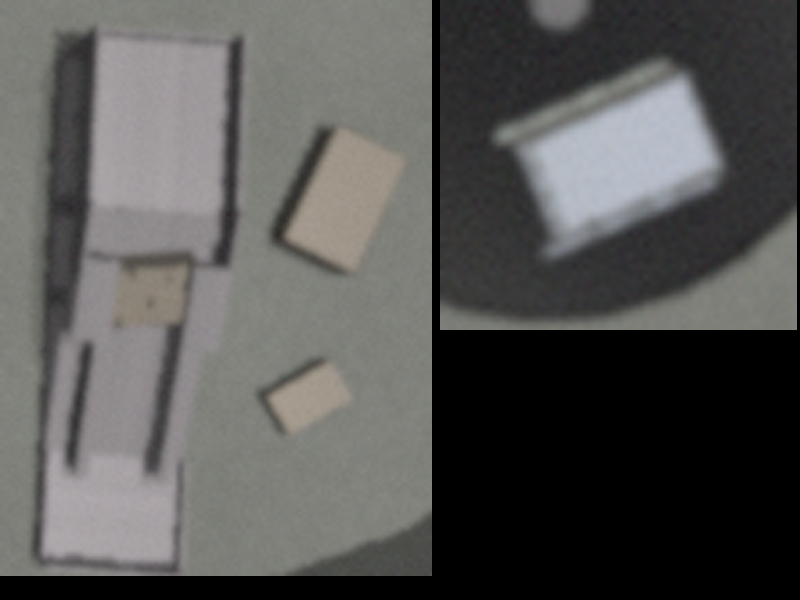

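Crop: middle-sized block with pores sits in the throat at crop (153,293), i.e. px (427.5,231), with its ends under the flanges. The larger and smaller look-alikes lie on the board. The crease is at crop (92,205)-(222,212), and the case walls are clearly seen.

Run:
```python
from h import *
im=load('top0')
C=lambda x,y:(385+x/3.6-.36,150+y/3.6-.36)
D=lambda x,y:(180+(x-440)/5.5-.4,225+y/5.5-.4)
def f(n,uv,z): 
    P=onz(im,[uv],z)[0]; print(n,np.round(uv,1),P.round(4)); return P
fl=f('far left top',C(96,33),.138);fr=f('far right top',C(242,38),.138)
print(np.linalg.norm(fl-fr))
cl=f('crease l',C(90,205),.106);cr=f('crease r',C(222,212),.106);print(np.linalg.norm(cl-cr))
tl=f('tray l',C(37,562),.02);tr=f('tray r',C(178,570),.02);print(np.linalg.norm(tl-tr))
ff=f('flange l',C(90,255),.125);fg=f('flange r',C(228,265),.125);print(np.linalg.norm(ff-fg))
print((fl+fr)/2-(tl+tr)/2, np.linalg.norm(((fl+fr)/2-(tl+tr)/2)[:2]))
ax=(fl+fr)/2-(tl+tr)/2; print('yaw',np.arctan2(ax[1],ax[0]))
# block visible top: local height varies: crease-based; top at slope dist s: z=.106-s*sin27+.026*cos27
f('blk tl',C(120,260),.119);f('blk tr',C(190,258),.119);f('blk bl',C(116,328),.100);f('blk br',C(184,328),.1)
# case rims z .052
a=f('rimA l',D(497,137),.052);b=f('rimA r',D(675,63),.052);print(np.linalg.norm(a-b),np.arctan2((b-a)[1],(b-a)[0]))
c=f('rimB l',D(548,256),.052);d=f('rimB r',D(722,183),.052);print(np.linalg.norm(c-d),np.arctan2((d-c)[1],(d-c)[0]))
print('case c',(a+b+c+d)/4, np.linalg.norm((a+b)/2-(c+d)/2))
# platter ellipse
p=im['pixels'].astype(int); m=((p.max(2)<62)&(p.max(2)-p.min(2)<20)).astype(np.uint8)
m[:, :130]=0;m[:,275:]=0;m[:150]=0;m[300:]=0
cs,_=cv2.findContours(m,0,2);k=max(cs,key=cv2.contourArea);e=cv2.fitEllipse(cv2.convexHull(k));print(e)
f('platter',e[0],.025)
print(sensors.get_state())
```

```text
far left top [411.3 158.8] [ 0.643  -0.2527  0.138 ]
far right top [451.9 160.2] [ 0.637  -0.3473  0.138 ]
0.09479491668023682
crease l [409.6 206.6] [ 0.5326 -0.2498  0.106 ]
crease r [446.3 208.5] [ 0.5257 -0.3369  0.106 ]
0.0873630760969142
tray l [394.9 305.8] [ 0.2884 -0.2177  0.02  ]
tray r [434.1 308. ] [ 0.2811 -0.3158  0.02  ]
0.09845998695667434
flange l [409.6 220.5] [ 0.4984 -0.2443  0.125 ]
flange r [448.  223.3] [ 0.4897 -0.3332  0.125 ]
0.08937058552316723
[ 0.35522193 -0.03324936  0.118     ] 0.3567746315944815
yaw -0.09332973735434867
blk tl [418.  221.9] [ 0.4949 -0.2649  0.119 ]
blk tr [437.4 221.3] [ 0.4951 -0.3106  0.119 ]
blk bl [416.9 240.8] [ 0.4506 -0.2641  0.1   ]
blk br [435.8 240.8] [ 0.4496 -0.309   0.1   ]
rimA l [190.  249.5] [0.4423 0.2959 0.052 ]
rimA r [222.3 236.1] [0.474  0.2143 0.052 ]
0.08753752645366984 -1.2005308747090178
rimB l [199.2 271.1] [0.3881 0.2721 0.052 ]
rimB r [230.9 257.9] [0.419  0.1927 0.052 ]
0.08515401864831083 -1.199406496096008
case c [0.43083878 0.24376299 0.052     ] 0.059205226366134296
((201.25271606445312, 225.24562072753906), (111.46916198730469, 114.82661437988281), 50.51337814331055)
platter [201.3 225.2] [0.5039 0.2753 0.025 ]
{'time': 0.1, 'joint_pos': array([ 1.2050729 ,  0.38416572,  0.01641156,  1.37104994, -0.00630867,
        1.38819991, -0.04650822]), 'qvel': array([ 0.00093171, -0.00161084, -0.00036212, -0.00334177,  0.00021561,
       -0.00026384, -0.00145674]), 'joint_efforts': array([ 2.92693701e-03, -6.29140949e+01,  8.47869460e-01, -3.72759426e+01,
        1.69822457e-02,  1.05019310e-02, -4.68128712e-05]), 'eef_pos': array([ 0.18626825, -0.596122  ,  0.2303715 ]), 'orientation': array([-8.74028507e-04,  9.88557252e-01,  1.50843538e-01, -1.49198179e-04]), 'contact_force': array([0.72291256, 0.36016144, 0.14990209]), 'wrist_torque': array([0.01466739, 0.04088455, 0.03134525]), 'grip_force': 0.0, 'width': 0.08545555529549818}
```

```bash
cat >> h.py <<'E'
PSI=-0.083; U=np.array([np.cos(PSI),np.sin(PSI),0]); V=np.array([-U[1],U[0],0]); O=np.array([.528,-.2905,0])-.030*U
def ch(x,y,z): return O+x*U+y*V+np.array([0,0,z])
def delta(P,yaw=None):
    """move (cm) in tool axes to P; spin (deg about tool z) to bring tool x to yaw (mod 180)"""
    s=sensors.get_state(); q=s['orientation']; M=R.from_quat(q[[1,2,3,0]]).as_matrix()
    d=M.T@(np.array(P)-s['eef_pos'])*100; h=np.degrees(np.arctan2(M[1,0],M[0,0]))
    sp=None
    if yaw is not None: sp=-((np.degrees(yaw)-h+90)%180-90)
    print('d cm',d.round(2),'spin',sp,'heading',h.round(2),'t',s['time'])
E
python3 - <<'E'
from h import *
im=load('top0')
P=[]
for x in(-40,-100):
    zf=.106-(30-x)*1e-3*.5095
    for y in(24,-24):P.append(ch(x*1e-3,y*1e-3,zf+.036))
P+=[ch(.145,.049,.138),ch(.145,-.049,.138),ch(-.216,.049,.02),ch(-.216,-.049,.02)]
print(((proj(im,P)-[385,150]+.36)*3.6).round(0).tolist())
delta(ch(-.068,0,.18),PSI); print(ch(-.068,0,0))
E
```

```text
[[112.0, 313.0], [185.0, 318.0], [100.0, 403.0], [171.0, 408.0], [93.0, 28.0], [244.0, 36.0], [42.0, 564.0], [183.0, 573.0]]
d cm [ 32.65 -22.66   5.08] spin 22.107186134450814 heading 17.35 t 0.1
[ 0.43033737 -0.28237534  0.        ]
```

>>> step_arm(
  motion=[
    [4,-2.8,0,0],
    [4.1,-2.85,0,0],
    [4.1,-2.85,0,0],
    [4.1,-2.85,0,0],
    [4.1,-2.85,0,0],
    [4.1,-2.85,0,0],
    [4.1,-2.85,0,0],
    [4.05,-2.75,1,10],
    [0,0,1,10],
    [0,0,1,2.1],
  ],
  gripper=0,
)

```text
time: 1.35
eef_pos: [0.4307, -0.2821, 0.2006]
orientation: [-0.0, 0.999, -0.042, -0.0]
contact_force: [0.2, -0.3, 0.1]
width: -0.0005
grip_force: 0.0
```

Run:
```python
from h import *
im=shot('wrist','w1');print(im['origin'])
delta(ch(-.068,0,.18),PSI)
P=[]
for x in(-30,-60,-100):
    zf=.106-(30-x)*1e-3*.5095
    for y in(24,-24):P.append(ch(x*1e-3,y*1e-3,zf+.036))
print(proj(im,P).round(0).tolist())
```

```text
[ 0.5047722  -0.28887667  0.3427151 ]
d cm [0.05 0.02 1.92] spin -0.1255196390427642 heading -4.88 t 1.4
[[288.0, 158.0], [353.0, 158.0], [291.0, 192.0], [350.0, 192.0], [295.0, 228.0], [347.0, 228.0]]
```

View pics/w1.png

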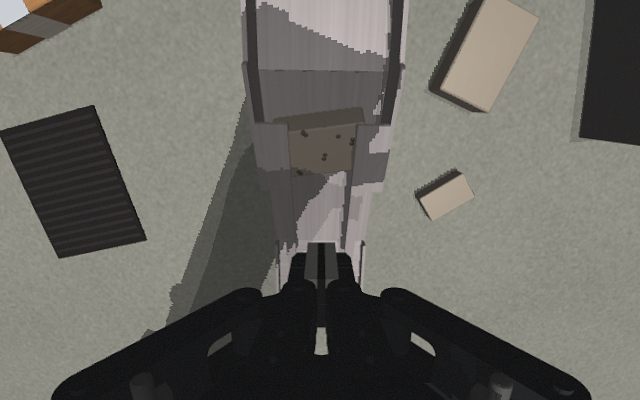

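Wrist view: the slot edges (289,125)-(297,240) and (355,125)-(345,240) agree with prediction. The crease is at row 70, and the block's lower top edge is at about (322,174).

Run:
```python
from h import *
im=load('w1')
print('crease',proj(im,[ch(.03,.046,.106),ch(.03,-.046,.106)]).round(0).tolist())
for s in range(60,85,3):
    q=[ch((30-s*.891-11.8)/1e3,y,(106-s*.454+23.2)/1e3) for y in (.02,-.02)]
    print(s,proj(im,q).round(0).tolist())
```

```text
crease [[255.0, 72.0], [386.0, 72.0]]
60 [[295.0, 163.0], [347.0, 163.0]]
63 [[295.0, 166.0], [346.0, 166.0]]
66 [[295.0, 169.0], [346.0, 169.0]]
69 [[295.0, 172.0], [346.0, 172.0]]
72 [[296.0, 175.0], [346.0, 175.0]]
75 [[296.0, 178.0], [346.0, 178.0]]
78 [[296.0, 181.0], [345.0, 181.0]]
81 [[296.0, 183.0], [345.0, 183.0]]
84 [[297.0, 186.0], [345.0, 186.0]]
```

>>> step_arm(
  motion=[
    [0.05,0,5,0.1],
    [0,0,5,0],
    [0,0,3,0],
    [0.5,0,-0.25,0],
    [0.7,0,-0.36,0],
    [0.7,0,-0.36,0],
    [0.7,0,-0.36,0],
    [0.7,0,-0.36,0],
    [0.7,0,-0.36,0],
    [0.7,0,-0.36,0],
  ],
)

```text
time: 2.65
eef_pos: [0.474, -0.2869, 0.0938]
orientation: [-0.001, 0.999, -0.043, -0.004]
contact_force: [-2.2, 0.1, 1.1]
width: -0.0002
grip_force: 1.2
```

Run:
```python
from h import *
im=shot('wrist','w2');s=sensors.get_state();print(s['contact_force'],s['eef_pos'],(s['eef_pos']-O)@U)
cv2.imwrite('pics/w2c.png',im['pixels'][20:260,200:440,::-1].repeat(2,0).repeat(2,1))
```

```text
[-0.44897204  0.41654754  2.11782672] [ 0.47732625 -0.28706665  0.09516692] -0.020783945792972797
```

View pics/w2c.png

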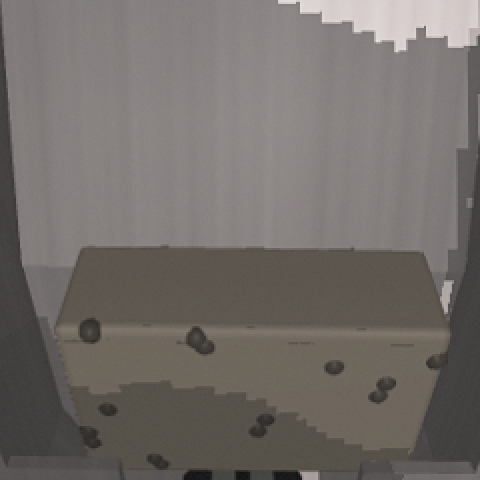

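The block is square and free, just below the crease. Pushing on.

>>> step_arm(
  motion=[
    [0.8,0,-0.38,0],
    [0.8,0,-0.38,0],
    [0.8,0,-0.38,0],
    [0.8,0,-0.38,0],
    [0.8,0,-0.38,0],
    [0.8,0,0,0],
    [0.8,0,0,0],
    [0.8,0,0,0],
    [0.6,0,0,0],
    [0.4,0,0,0],
  ],
)

```text
time: 3.95
eef_pos: [0.5519, -0.2932, 0.1143]
orientation: [-0.0, 0.999, -0.042, -0.0]
contact_force: [-0.9, 0.6, -0.2]
width: 0.0001
grip_force: 0.1
```

Run:
```python
from h import *
im=shot('wrist','w3');s=sensors.get_state();print(s['contact_force'],s['eef_pos'],(s['eef_pos']-O)@U)
cv2.imwrite('pics/w3c.png',im['pixels'][20:260,200:440,::-1].repeat(2,0).repeat(2,1))
```

```text
[ 0.12248585 -0.1413474   0.91404166] [ 0.55220769 -0.29314825  0.11426365] 0.05434390781152344
```

View pics/w3c.png

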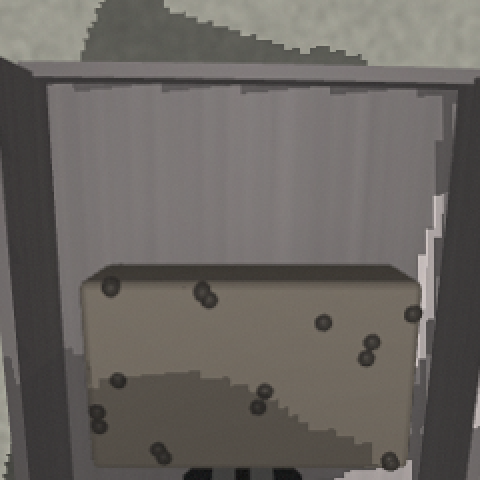

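Crop: the block lies flat on the shelf. Top-face corners at crop (82,282), (419,282), (93,466), (405,466).

Run:
```python
from h import *
im=load('w3')
P=onz(im,[(200+x/2,20+y/2) for x,y in((82,282),(419,282),(93,466),(405,466))],.132)
print(P.round(4),np.linalg.norm(P[0]-P[1]),np.linalg.norm(P[2]-P[0]))
c=P.mean(0);print('c',c,'chute',(c-O)@U,(c-O)@V, 'yaw of length',np.arctan2(*(P[0]-P[1]+P[2]-P[3])[[1,0]]))
y=np.arctan2(*(P[0]-P[1]+P[2]-P[3])[[1,0]])
delta(c,y); print(sensors.get_state()['joint_pos'])
```

```text
[[ 0.6078 -0.2664  0.132 ]
 [ 0.6021 -0.3335  0.132 ]
 [ 0.5676 -0.2624  0.132 ]
 [ 0.5618 -0.3303  0.132 ]] 0.06732903413323148 0.04042095364313377
c [ 0.58479906 -0.29811594  0.132     ] chute 0.08723492845685483 -0.0028808115212197267 yaw of length 1.4861428127878271
d cm [ 3.29  0.22 -1.77] spin -89.97538474955041 heading -4.83 t 4.0
[ 0.59484158  0.47152431 -0.21453988  1.51804086  0.10519892  1.16327277
 -1.29372509]
```

>>> step_arm(
  motion=[
    [0,0,-4,0],
    [3.3,0.2,-3,0],
    [0,0,0,-10],
    [0,0,0,-10],
    [0,0,0,-10],
    [0,0,0,-10],
    [0,0,0,-10],
    [0,0,0,-10],
    [0,0,0,-10],
    [0,0,0,-10],
  ],
  gripper=7.0,
)

```text
time: 5.25
eef_pos: [0.5842, -0.2982, 0.1844]
orientation: [0.0, 0.791, 0.612, -0.0]
contact_force: [-0.2, 0.9, -0.1]
width: 0.0698
grip_force: 0.0
```

>>> step_arm(
  motion=[
    [0,0,0,-10],
    [0,0,0,0],
  ],
)

```text
time: 5.5
eef_pos: [0.5841, -0.2982, 0.1844]
orientation: [-0.0, 0.737, 0.676, 0.0]
contact_force: [-0.4, 0.7, -1.0]
width: 0.0698
grip_force: 0.0
```

Run:
```python
from h import *
delta([.5848,-.2981,.107],1.486); print(sensors.get_state()['joint_pos'])
im=shot('wrist','w4')
c=np.array([.5848,-.2981,.132]);L=np.array([np.cos(1.486),np.sin(1.486),0]);W=np.array([L[1],-L[0],0])
p=proj(im,[c+a*.035*L+b*.021*W for a,b in((1,1),(1,-1),(-1,-1),(-1,1))]);print(p.round(0).tolist())
a=im['pixels'][:,:,::-1].copy();cv2.polylines(a,[p.astype(np.int32)],True,(0,0,255),1)
cv2.imwrite('pics/w4c.png',a[0:300,140:500])
```

```text
d cm [0.02 0.07 7.74] spin -0.06141978303881501 heading 85.08 t 5.5
[ 0.7565173   0.52290179 -0.49886159  1.32644695  0.24693183  1.3532257
  0.17525742]
[[354.0, 169.0], [287.0, 169.0], [291.0, 269.0], [351.0, 269.0]]
```

View pics/w4c.png

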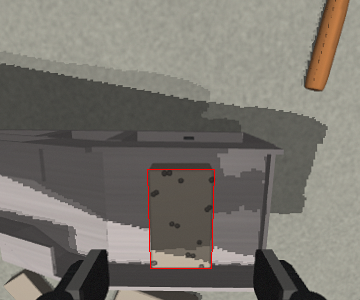

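The projected outline matches the block. Descend, grip and lift.

>>> step_arm(
  motion=[
    [0,0.05,4,0],
    [0,0,2.5,0],
    [0,0,1.2,0],
  ],
)

```text
time: 5.92
eef_pos: [0.5839, -0.2979, 0.1058]
orientation: [-0.001, 0.737, 0.675, -0.0]
contact_force: [0.6, -0.4, 0.2]
width: 0.0699
grip_force: 0.0
```

>>> step_arm(
  motion=[
    [0,0,0,0],
    [0,0,0,0],
    [0,0,0,0],
    [0,0,0,0],
    [0,0,0,0],
  ],
  gripper=3.0,
  newtons=40,
)

```text
time: 6.55
eef_pos: [0.5854, -0.2983, 0.1086]
orientation: [0.001, 0.736, 0.677, 0.0]
contact_force: [-0.3, 0.7, 5.8]
width: 0.0417
grip_force: 42.4
```

>>> step_arm(
  motion=[
    [0,0,-2,0],
    [0,0,-4,0],
    [0,0,-2,0],
    [0,0,0,0],
  ],
)

```text
time: 7.05
eef_pos: [0.5859, -0.2984, 0.1903]
orientation: [0.002, 0.736, 0.677, 0.001]
contact_force: [0.7, 0.3, -1.0]
width: 0.0413
grip_force: 41.7
```

Run:
```python
from h import *
delta([.441,0,.19],.371+np.pi/2)
im=shot('scene','s2'); p=proj(im,[sensors.get_state()['eef_pos']])[0].astype(int);print(p)
a=im['pixels'][max(p[1]-100,0):p[1]+60,max(p[0]-90,0):p[0]+90,::-1]
cv2.imwrite('pics/s2c.png',cv2.resize(a,None,fx=3,fy=3))
```

```text
d cm [ 28.51 -16.96  -0.08] spin -26.100467412701093 heading 85.16 t 7.05
[211 219]
```

View pics/s2c.png

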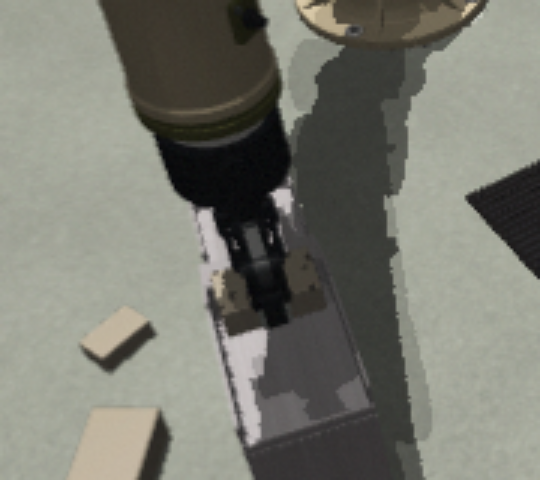

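The block is held between the fingers above the shelf. Moving to the mat.

>>> step_arm(
  motion=[
    [2,-1.2,0,0],
    [4,-2.4,0,0],
    [4.2,-2.5,0,0],
    [4.2,-2.5,0,0],
    [4.2,-2.5,0,0],
    [4.2,-2.5,0,0],
    [3.7,-2.16,0,0],
    [2,-1.2,3,-8.7],
    [0,0,4,-8.7],
    [0,0,4,-8.7],
  ],
)

```text
time: 8.35
eef_pos: [0.4388, 0.0003, 0.0757]
orientation: [-0.0, 0.562, 0.827, -0.0]
contact_force: [0.4, -0.4, -0.3]
width: 0.0413
grip_force: 41.7
```

>>> step_arm(
  motion=[
    [0,0,3,0],
    [0,0,2,0],
    [0,0,1,0],
    [0,0,0,0],
  ],
)

```text
time: 8.85
eef_pos: [0.439, 0.0003, 0.0168]
orientation: [-0.001, 0.564, 0.825, -0.0]
contact_force: [0.6, 0.9, 0.2]
width: 0.0411
grip_force: 41.7
```

Run:
```python
from h import *
delta([.441,0,.0065],.371+np.pi/2);s=sensors.get_state();print(s['eef_pos'],s['contact_force'],s['width'])
```

```text
d cm [-0.1   0.17  1.03] spin 0.009986539010867546 heading 111.27 t 8.85
[4.39023115e-01 3.12693111e-04 1.67882449e-02] [0.592229   0.92789819 0.22912625] 0.041088754607073646
```

>>> step_arm(
  motion=[
    [0,0,0.6,0],
    [0,0,0.3,0],
    [0,0,0.1,0],
    [0,0,0,0],
  ],
)

```text
time: 9.35
eef_pos: [0.4399, 0.0002, 0.0076]
orientation: [0.0, 0.565, 0.825, 0.0]
contact_force: [-0.2, -0.9, -1.0]
width: 0.0413
grip_force: 41.7
```

>>> step_arm(
  motion=[
    [0,0,0,0],
    [0,0,0,0],
    [0,0,0,0],
    [0,0,0,0],
  ],
  gripper=7.0,
)

```text
time: 9.85
eef_pos: [0.4398, 0.0002, 0.0075]
orientation: [-0.0, 0.565, 0.825, 0.0]
contact_force: [0.0, 0.1, 0.5]
width: 0.0699
grip_force: 0.0
```

>>> step_arm(
  motion=[
    [0,0,-3,0],
    [0,0,-5,0],
    [0,0,-5,0],
    [0,0,0,0],
  ],
  gripper=8.54,
)

```text
time: 10.35
eef_pos: [0.4424, 0.0003, 0.1411]
orientation: [0.003, 0.565, 0.825, 0.001]
contact_force: [0.0, -0.4, -0.3]
width: 0.0855
grip_force: 0.0
```

Run:
```python
from h import *
im=shot('wrist','w5');s=sensors.get_state()
p=im['pixels'].astype(int)
m=((p[...,0]-p[...,2]>12)&(p[...,0]>70)).astype(np.uint8); m=cv2.morphologyEx(m,cv2.MORPH_CLOSE,np.ones((7,7)))
c0=proj(im,[[.439,0,.029]])[0];print(c0)
cs,_=cv2.findContours(m,0,2)
for k in cs:
    if cv2.contourArea(k)>800: print(cv2.minAreaRect(k),cv2.contourArea(k))
a=im['pixels'][:,:,::-1].copy()
L=np.array([np.cos(.371+np.pi/2),np.sin(.371+np.pi/2),0]);W=np.array([L[1],-L[0],0]);c=np.array([.439,.0003,.029])
q=proj(im,[c+i*.035*L+j*.021*W for i,j in((1,1),(1,-1),(-1,-1),(-1,1))]);print(q.round(0).tolist())
cv2.polylines(a,[q.astype(np.int32)],True,(0,0,255),1);cv2.imwrite('pics/w5c.png',a[100:400,170:470].repeat(2,0).repeat(2,1))
```

```text
[315.51984544 194.77892989]
((214.5, 285.0), (228.0, 429.0), 90.0) 47202.0
((316.5, 193.0), (78.0, 49.0), 90.0) 3602.0
((402.42138671875, 92.75558471679688), (660.05419921875, 287.980712890625), 28.668190002441406) 57197.5
[[341.0, 153.0], [289.0, 153.0], [292.0, 233.0], [340.0, 233.0]]
```

View pics/w5c.png

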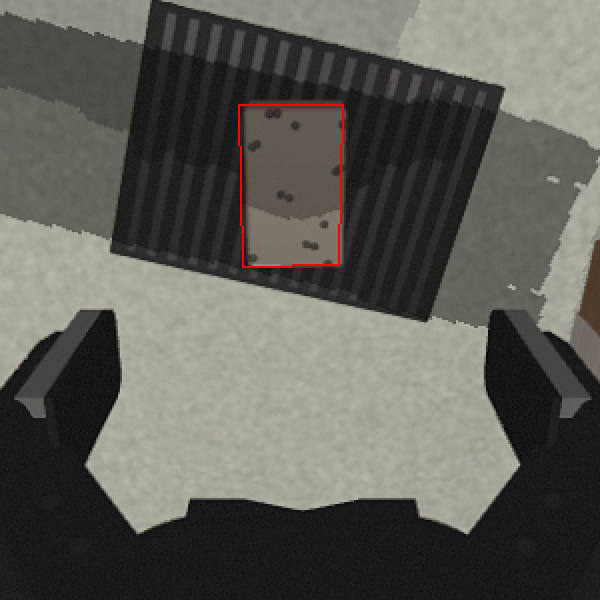

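The block lies flat on the mat and matches the outline, centre about (.440, 0). Turning to take it by its ends.

>>> step_arm(
  motion=[
    [0,0,0,10],
    [0,0,0,10],
    [0,0,0,10],
    [0,0,0,10],
    [0,0,0,10],
    [0,0,0,10],
    [0,0,0,10],
    [0,0,0,10],
    [0,0,0,10],
    [0,0,0,0],
  ],
)

```text
time: 11.65
eef_pos: [0.4389, 0.0003, 0.1362]
orientation: [-0.0, 0.983, 0.185, -0.001]
contact_force: [-0.5, -1.3, -0.3]
width: 0.0854
grip_force: 0.0
```

Run:
```python
from h import *
im=shot('wrist','w6');s=sensors.get_state();p=im['pixels'].astype(int)
m=((p[...,0]-p[...,2]>12)&(p[...,0]>70)).astype(np.uint8); m=cv2.morphologyEx(m,cv2.MORPH_CLOSE,np.ones((7,7)))
cs,_=cv2.findContours(m,0,2)
for k in cs:
    if 1500<cv2.contourArea(k)<9000:
        r=cv2.minAreaRect(k);q=onz(im,cv2.boxPoints(r),.029);print(r,q.mean(0).round(4),[np.linalg.norm(q[i]-q[i-1]).round(4) for i in range(2)],[np.degrees(np.arctan2(*(q[i]-q[i-1])[[1,0]])).round(1) for i in range(2)])
delta([.440,0,.008],.371)
print(s['joint_pos'])
```

```text
((321.0, 196.5), (47.0, 84.0), 90.0) [4.41e-01 3.00e-04 2.90e-02] [np.float64(0.0405), np.float64(0.0679)] [np.float64(19.1), np.float64(-68.7)]
d cm [ 0.1   0.07 12.84] spin 0.2368400329135909 heading 21.49 t 11.7
[ 0.54215689  0.10186584 -0.64341377  1.95910924  0.06778433  1.10370452
 -1.32510284]
```

>>> step_arm(
  motion=[
    [0.2,0.05,4,0.2],
    [0,0,4,0],
    [0,0,3,0],
    [0,0,1.2,0],
    [0,0,0.6,0],
    [0,0,0,0],
  ],
)

```text
time: 12.45
eef_pos: [0.4423, 0.0005, 0.0099]
orientation: [0.0, 0.983, 0.183, 0.0]
contact_force: [0.2, 0.1, 0.0]
width: 0.0855
grip_force: 0.0
```

>>> step_arm(
  motion=[
    [0,0,0,0],
    [0,0,0,0],
    [0,0,0,0],
    [0,0,0,0],
  ],
  gripper=6.0,
)

```text
time: 12.95
eef_pos: [0.4428, 0.0005, 0.0106]
orientation: [0.0, 0.983, 0.183, 0.001]
contact_force: [-1.6, -0.3, 6.8]
width: 0.0688
grip_force: 45.1
```

>>> step_arm(
  motion=[
    [0,0,-2,0],
    [0,0,-4,0],
    [0,0,-4,0],
    [0,0,-4,0],
    [0,0,0,0],
  ],
)

```text
time: 13.58
eef_pos: [0.4441, 0.0005, 0.1529]
orientation: [0.001, 0.983, 0.183, 0.003]
contact_force: [0.7, 0.4, -1.5]
width: 0.069
grip_force: 46.3
```

Run:
```python
from h import *
delta([.4308,.2438,.14],.371)
s=sensors.get_state();print(s['width'],s['eef_pos'])
im=shot('top','t2');p=im['pixels'].astype(int)
# case white mask
m=((p.min(2)>115)&(p[...,2]>=p[...,0]-5)).astype(np.uint8);m[:, :150]=0;m[:,255:]=0;m[:230]=0;m[285:]=0
cs,_=cv2.findContours(m,0,2);k=max(cs,key=cv2.contourArea);r=cv2.minAreaRect(k);print(r,cv2.contourArea(k))
q=onz(im,cv2.boxPoints(r),.035);print(q.mean(0),[np.linalg.norm(q[i]-q[i-1]).round(4) for i in range(2)],[np.arctan2(*(q[i]-q[i-1])[[1,0]]).round(3) for i in range(2)])
c=np.array([.4308,.2438,0]);X=np.array([np.cos(.371),np.sin(.371),0]);Y=np.array([-X[1],X[0],0])
for z,w in((.052,.030),(.023,.024)):
    print(((proj(im,[c+a*w*X+b*.042*Y+[0,0,z] for a,b in((1,1),(1,-1),(-1,-1),(-1,1))])-[180,225]+.4)*5.5+[440,0]).round(0).tolist())
```

```text
d cm [  7.5  -23.18   1.25] spin -0.18771922560966914 heading 21.07 t 13.575
0.06902853692391234 [0.44407913 0.00054283 0.15289994]
((211.97413635253906, 252.43968200683594), (24.16038703918457, 33.22053527832031), 66.80140686035156) 656.0
[0.43348201 0.24456833 0.035     ] [np.float64(0.0618), np.float64(0.0843)] [np.float64(0.413), np.float64(-1.189)]
[[502.0, 134.0], [672.0, 63.0], [720.0, 185.0], [548.0, 257.0]]
[[525.0, 145.0], [691.0, 76.0], [728.0, 171.0], [561.0, 241.0]]
```

Run:
```python
from h import *
im=load('top0')
print(onz(im,[(214,188),(131,226),(178,190)],[.215,.21,.1]).round(4))
s0=load('scene0'); print(onz(s0,[(390,197),(427,161)],.02).round(4))
d=rot(load('w6'));print(load('w6')['origin'],d[:,2])
```

```text
[[0.5755 0.1957 0.215 ]
 [0.4976 0.3772 0.21  ]
 [0.588  0.3123 0.1   ]]
[[0.5871 0.1968 0.02  ]
 [0.512  0.3916 0.02  ]]
[0.50844708 0.02640514 0.27820211] [-0.27073484 -0.10452577 -0.95696239]
```

>>> step_arm(
  motion=[
    [0.9,-2.8,0,0],
    [1.5,-4.6,0,0],
    [1.5,-4.6,0,0],
    [1.5,-4.6,0,0],
    [1.2,-3.7,0,0],
    [0.9,-2.88,1.2,-0.2],
    [0,0,0,0],
    [0,0,0,0],
  ],
)

```text
time: 14.62
eef_pos: [0.4282, 0.2429, 0.1367]
orientation: [0.0, 0.983, 0.184, -0.001]
contact_force: [-0.0, -0.5, -0.2]
width: 0.069
grip_force: 46.2
```

Run:
```python
from h import *
delta([.4308,.2438,.045],.371)
im=shot('wrist','w7')
c=np.array([.4308,.2438,0]);X=np.array([np.cos(.371),np.sin(.371),0]);Y=np.array([-X[1],X[0],0])
a=im['pixels'][:,:,::-1].copy()
for z,w,col in((.052,.028,(0,0,255)),(.023,.024,(0,200,0))):
    q=proj(im,[c+i*w*X+j*.042*Y+[0,0,z] for i,j in((1,1),(1,-1),(-1,-1),(-1,1))]);print(q.round(0).tolist())
    cv2.polylines(a,[q.round().astype(np.int32)],True,col,1)
cv2.imwrite('pics/w7c.png',cv2.resize(a[90:390,140:540],None,fx=2,fy=2))
```

```text
d cm [0.29 0.   9.17] spin 0.000397790082473648 heading 21.26 t 14.625
[[262.0, 168.0], [377.0, 168.0], [374.0, 238.0], [266.0, 238.0]]
[[269.0, 166.0], [371.0, 166.0], [368.0, 221.0], [272.0, 221.0]]
```

View pics/w7c.png

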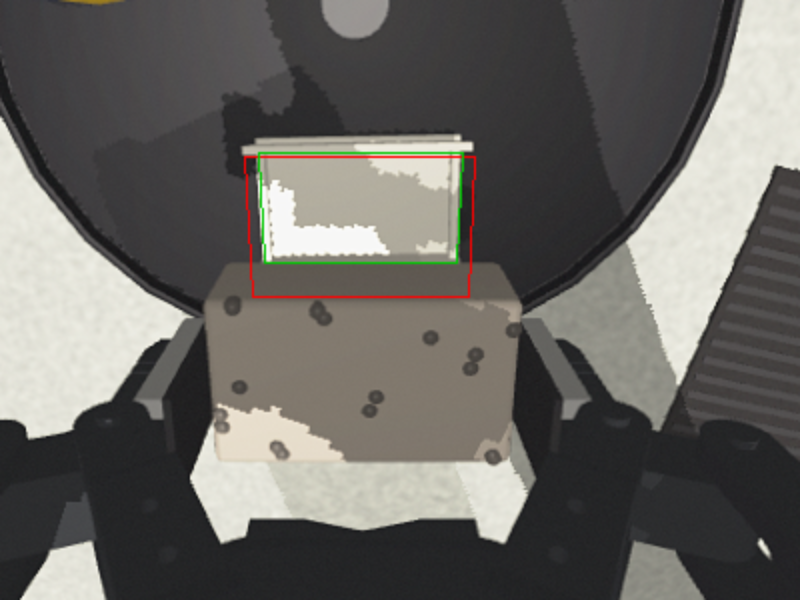

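Wrist view: the block is held square. The case's far inner rim, crop (243,151)-(472,147), lies about 1.5 mm beyond and 1.3 mm left of prediction, turned by about 1°. Computing the relative offset within this one view.

Run:
```python
from h import *
im=load('w7'); s=sensors.get_state(); M=R.from_quat(s['orientation'][[1,2,3,0]]).as_matrix();t=s['eef_pos'];print(t)
g=lambda L,z:(onz(im,[(140+x/2-.25,90+y/2-.25) for x,y in L],z)-t)@M*1000
zb=t[2]-.0076
B=g([(207,301),(521,301),(216,461),(513,461)],zb+.026);print('block top',B.round(1).tolist(),B.mean(0).round(1))
print('front bottom',g([(228,263),(497,263)],zb).round(1).tolist())
A=g([(243,152.5),(472,148)],.052);print('far rim inner',A.round(1).tolist(),'case centre from it',(A.mean(0)-[28,0,0]).round(1))
print('floor side', g([(266,262),(458,262)],.023).round(1).tolist(), g([(243,143),(472,142)],.052).round(1).tolist())
```

```text
[0.42860192 0.24250526 0.13693246]
block top [[19.0, -32.9, -18.4], [19.0, 34.2, -18.4], [-21.8, -33.9, -18.4], [-21.8, 35.6, -18.4]] [ -1.4   0.7 -18.4]
front bottom [[17.9, -33.8, 7.6], [17.9, 34.5, 7.6]]
far rim inner [[32.0, -43.3, 84.9], [33.7, 40.3, 84.9]] case centre from it [ 4.8 -1.5 84.9]
floor side [[-21.5, -41.5, 113.9], [-21.4, 41.8, 114.0]] [[35.4, -43.1, 84.9], [35.9, 40.1, 84.9]]
```

>>> step_arm(
  motion=[
    [0.3,-0.1,2,-0.5],
    [0.33,-0.07,3,0],
    [0,0,2.3,0],
    [0,0,0.8,0],
    [0,0,0.6,0],
    [0,0,0.4,0],
    [0,0,0,0],
  ],
)

```text
time: 15.55
eef_pos: [0.434, 0.2477, 0.0467]
orientation: [-0.0, 0.982, 0.189, 0.0]
contact_force: [-0.6, -0.3, -0.2]
width: 0.0691
grip_force: 46.2
```

Run:
```python
from h import *
s=sensors.get_state(); print(s['eef_pos'],s['contact_force'],s['wrist_torque'],s['width'])
```

```text
[0.43401369 0.24768915 0.04671809] [-0.55317494 -0.2623135  -0.1583047 ] [ 0.02709904 -0.00910039 -0.00770587] 0.06914131683822475
```

>>> step_arm(
  motion=[
    [0,0.08,0.4,0],
    [0,0,0.4,0],
    [0,0,0.3,0],
    [0,0,0.2,0],
    [0,0,0,0],
  ],
)

```text
time: 16.18
eef_pos: [0.434, 0.2469, 0.0333]
orientation: [-0.0, 0.982, 0.189, -0.0]
contact_force: [-0.3, -0.3, -0.8]
width: 0.0686
grip_force: 46.2
```

>>> step_arm(
  motion=[
    [0,0,0.1,0],
    [0,0,0.1,0],
    [0,0,0.05,0],
    [0,0,0,0],
  ],
)

```text
time: 16.68
eef_pos: [0.4341, 0.2469, 0.031]
orientation: [-0.0, 0.982, 0.189, 0.0]
contact_force: [-0.6, -0.5, -1.0]
width: 0.0689
grip_force: 46.2
```

>>> step_arm(
  motion=[
    [0,0,0.1,0],
    [0,0,0.05,0],
    [0,0,0,0],
  ],
)

```text
time: 17.05
eef_pos: [0.4342, 0.247, 0.0305]
orientation: [0.0, 0.982, 0.189, 0.0]
contact_force: [-5.6, -4.0, 14.9]
width: 0.0688
grip_force: 47.9
```

Contact came at TCP z 0.0305, just where home was expected. Easing off and letting go.

>>> step_arm(
  motion=[
    [0,0,-0.1,0],
    [0,0,0,0],
  ],
)

```text
time: 17.3
eef_pos: [0.4342, 0.247, 0.0306]
orientation: [-0.0, 0.982, 0.189, 0.0]
contact_force: [-0.5, -0.8, 3.2]
width: 0.069
grip_force: 46.7
```

>>> step_arm(
  motion=[
    [0,0,0,0],
    [0,0,0,0],
    [0,0,0,0],
    [0,0,0,0],
  ],
  gripper=8.54,
)

```text
time: 17.8
eef_pos: [0.434, 0.2469, 0.0304]
orientation: [-0.0, 0.982, 0.189, -0.0]
contact_force: [1.0, 0.9, 0.0]
width: 0.0853
grip_force: 0.0
```

>>> step_arm(
  motion=[
    [0,0,-2,0],
    [0,0,-4,0],
    [0,0,-4,0],
    [0,0,0,0],
    [0,0,0,0],
  ],
)

```text
time: 18.42
eef_pos: [0.4339, 0.2465, 0.13]
orientation: [0.0, 0.982, 0.189, -0.0]
contact_force: [-0.4, 0.3, 0.6]
width: 0.085
grip_force: 0.0
```

Run:
```python
from h import *
im=shot('wrist','w8'); s=sensors.get_state(); M=R.from_quat(s['orientation'][[1,2,3,0]]).as_matrix();t=s['eef_pos']
p=im['pixels'].astype(int)
m=((p[...,0]-p[...,2]>12)&(p[...,0]>60)).astype(np.uint8); m=cv2.morphologyEx(m,cv2.MORPH_CLOSE,np.ones((7,7)))
cs,_=cv2.findContours(m,0,2)
for k in cs:
    if 1200<cv2.contourArea(k)<12000:
        r=cv2.minAreaRect(k);q=onz(im,cv2.boxPoints(r),.049);print(np.round(r[0],1),r[1:],q.mean(0).round(4),[np.linalg.norm(q[i]-q[i-1]).round(4) for i in range(2)],((q.mean(0)-t)@M).round(4))
        u,v=map(int,r[0]);print('row prof',v,p[v,u-75:u+75:3].mean(1).round().tolist());print('col',p[v-50:v+50:2,u].mean(1).round().tolist())
print(t,s['contact_force'])
w=((p.min(2)>120)&(p[...,0]-p[...,2]<12)).astype(np.uint8)[100:300,220:420]
ys,xs=np.nonzero(w);print(xs.min()+220 if len(xs) else 0,len(xs))
```

```text
[306.6 310.1] ((173.38925170898438, 83.57645416259766), 8.443191528320312) [0.3457 0.2226 0.049 ] [np.float64(0.1528), np.float64(0.0815)] [-0.0904 -0.0105  0.0806]
row prof 310 [230.0, 230.0, 230.0, 228.0, 226.0, 228.0, 228.0, 229.0, 221.0, 231.0, 229.0, 230.0, 204.0, 201.0, 206.0, 209.0, 208.0, 203.0, 205.0, 202.0, 199.0, 204.0, 210.0, 205.0, 201.0, 200.0, 197.0, 209.0, 205.0, 211.0, 197.0, 197.0, 201.0, 215.0, 205.0, 199.0, 199.0, 198.0, 198.0, 201.0, 200.0, 200.0, 210.0, 206.0, 208.0, 232.0, 225.0, 225.0, 230.0, 224.0]
col [58.0, 58.0, 59.0, 59.0, 70.0, 28.0, 31.0, 79.0, 42.0, 207.0, 214.0, 214.0, 210.0, 207.0, 209.0, 203.0, 205.0, 208.0, 211.0, 206.0, 201.0, 199.0, 204.0, 206.0, 205.0, 200.0, 201.0, 208.0, 204.0, 199.0, 207.0, 209.0, 206.0, 203.0, 207.0, 208.0, 209.0, 207.0, 207.0, 203.0, 202.0, 200.0, 203.0, 199.0, 199.0, 198.0, 122.0, 36.0, 36.0, 38.0]
[320.9 208.8] ((82.90966033935547, 117.03970336914062), 89.30972290039062) [0.4335 0.2455 0.049 ] [np.float64(0.0656), np.float64(0.0842)] [-0.0003  0.0008  0.0805]
row prof 208 [63.0, 64.0, 63.0, 64.0, 65.0, 65.0, 65.0, 65.0, 57.0, 249.0, 203.0, 233.0, 234.0, 236.0, 233.0, 233.0, 233.0, 232.0, 232.0, 232.0, 232.0, 232.0, 231.0, 233.0, 184.0, 125.0, 124.0, 125.0, 125.0, 124.0, 125.0, 126.0, 125.0, 125.0, 124.0, 126.0, 113.0, 125.0, 125.0, 126.0, 119.0, 165.0, 114.0, 38.0, 39.0, 37.0, 38.0, 38.0, 48.0, 47.0]
col [61.0, 59.0, 61.0, 50.0, 40.0, 159.0, 166.0, 111.0, 186.0, 190.0, 101.0, 91.0, 89.0, 96.0, 119.0, 130.0, 128.0, 128.0, 126.0, 127.0, 126.0, 126.0, 127.0, 127.0, 126.0, 125.0, 123.0, 119.0, 220.0, 232.0, 215.0, 196.0, 230.0, 228.0, 229.0, 228.0, 228.0, 227.0, 228.0, 185.0, 127.0, 128.0, 126.0, 127.0, 204.0, 249.0, 186.0, 58.0, 60.0, 59.0]
[0.43360068 0.24637182 0.12949546] [-1.30054341  0.12478778  0.0263334 ]
220 3454
```

Run:
```python
from h import *
im=load('w8');p=im['pixels'].astype(int)
for u in(290,320,350): print(u,[(v,p[v,u].sum()//3,p[v,u,0]-p[v,u,2]) for v in range(164,258,3)])
for v in(200,225): print(v,[(u,p[v,u].sum()//3,p[v,u,0]-p[v,u,2]) for u in list(range(260,290,2))+list(range(356,384,2))])
c=np.array([.4335,.2455,0]);a=.371-np.radians(-.5);X=np.array([np.cos(a),np.sin(a),0]);Y=np.array([-X[1],X[0],0])
for n,z,w,l in(('rim',.052,.028,.042),('top',.049,.021,.035)):print(n,proj(im,[c+i*w*X+j*l*Y+[0,0,z] for i,j in((1,1),(1,-1),(-1,-1),(-1,1))]).round(0).tolist())
```

```text
290 [(164, np.int64(44), np.int64(0)), (167, np.int64(50), np.int64(2)), (170, np.int64(180), np.int64(20)), (173, np.int64(153), np.int64(15)), (176, np.int64(186), np.int64(20)), (179, np.int64(87), np.int64(13)), (182, np.int64(90), np.int64(13)), (185, np.int64(110), np.int64(18)), (188, np.int64(129), np.int64(21)), (191, np.int64(129), np.int64(21)), (194, np.int64(129), np.int64(19)), (197, np.int64(123), np.int64(19)), (200, np.int64(231), np.int64(22)), (203, np.int64(233), np.int64(18)), (206, np.int64(233), np.int64(18)), (209, np.int64(232), np.int64(19)), (212, np.int64(231), np.int64(19)), (215, np.int64(231), np.int64(19)), (218, np.int64(230), np.int64(21)), (221, np.int64(231), np.int64(20)), (224, np.int64(230), np.int64(20)), (227, np.int64(229), np.int64(21)), (230, np.int64(230), np.int64(20)), (233, np.int64(229), np.int64(21)), (236, np.int64(182), np.int64(32)), (239, np.int64(127), np.int64(14)), (242, np.int64(127), np.int64(14)), (245, np.int64(125), np.int64(14)), (248, np.int64(249), np.int64(2)), (251, np.int64(73), np.int64(3)), (254, np.int64(59), np.i
[... 3834 characters left out ...]
6, np.int64(230), np.int64(19)), (288, np.int64(230), np.int64(20)), (356, np.int64(122), np.int64(20)), (358, np.int64(144), np.int64(24)), (360, np.int64(131), np.int64(21)), (362, np.int64(162), np.int64(27)), (364, np.int64(134), np.int64(22)), (366, np.int64(126), np.int64(15)), (368, np.int64(220), np.int64(18)), (370, np.int64(171), np.int64(19)), (372, np.int64(41), np.int64(-1)), (374, np.int64(47), np.int64(1)), (376, np.int64(46), np.int64(1)), (378, np.int64(48), np.int64(0)), (380, np.int64(46), np.int64(1)), (382, np.int64(46), np.int64(-3))]
rim [[262.0, 175.0], [380.0, 175.0], [376.0, 246.0], [266.0, 246.0]]
top [[273.0, 183.0], [369.0, 183.0], [366.0, 236.0], [275.0, 236.0]]
```

The block's top face (rows 184-237, columns 274-367) matches the prediction for home, centred and flat (183-236, 273-369). The arm is clear, so I'm handing in.

```bash
python3 -c "
from h import *
print(finish_job())"
```

```text
the job is handed in; nothing more can be done
None
```

The block was pushed up onto the shelf, laid flat on the mat, taken again by its ends and lowered into the case; the last picture shows it home, centred and flat with the arm clear, and the job is handed in at about 18.5 s (no verdict was returned).

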